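# Hold a sandstone prism in the saw's fence and stop, ready to trim

### The job

Lay the tan sandstone prism flat on the cut-off saw's table, the same way up as it lies now, its long side flush along the fence, its square end up against the brass stop and its broken end out under the saw disc. Then hold it there with a steady diagonal push, firmly into the fence and down onto the table at once, and finish while still holding it like that, ready for the cut. Leave the stop as it is set, keep the arm and the stone off the raised saw head and disc, and leave the other things on the bench where they are.

Things in the scene. Friction and masses are not known exactly. Their poses are not given: they have to be found in the camera images.
- sandstone_center (a point): Centre (half-way up) of the tan, brown-banded sandstone prism, about 0.5 kg, 34 mm wide (its x), 170 mm long (its y), 40 mm tall (its z, up). Lies on the bench at the start. Centre of mass about 7 mm from here towards its square end. Graspable across its 34 mm width.
- sandstone_square_end (a point): Centre of the prism's sawn square end, 85 mm from its centre along its +y. The other end (-y) is broken: its last 15 mm are rough and narrower.
- sandstone: The sandstone prism itself: origin at the centre of its underside, axes as for its centre point.
- saw_table: Flat smooth steel table of the small fixed cut-off saw (blue-grey base 200 x 340 mm; stands anywhere, turned a little). Origin at bench level under its middle; x points to the fence, y along the fence from disc to stop, z up. Surface 46 mm above the origin, x -95..95, y -165..165 mm, thin kerf slot at y = -95 mm. Stone slides on it with friction about 0.3, on fence and stop about 0.6.
- fence: Fixed aluminium fence, same axes as the saw table. Origin on the fence's face, at table-surface height, 35 mm in +x of the saw_table origin and at the same y. The face is the plane x = 0 looking to -x (the stone goes on its -x side); fence 10 mm thick, 20 mm tall above the table, from y -165 to 165 mm, with a 20 mm gap for the disc at y = -95 mm. Behind it nothing is taller than the fence except the stop and the saw head with its pivot.
- stop_face (a point): Point in the middle of the brass stop block's face, looking to -y (towards the disc), 17 mm in front of the fence's face, 20 mm above the table. Same axes as the fence. The stop is 24 mm long in y, reaches 27 mm out from the fence and 30 mm above the table; it sits clamped across the fence (slips above about 60 N) and must stay where it is set.
- saw_head: White raised saw head with grey motor, handle and 125 mm disc, fixed. Origin on its rear pivot, 54 mm above the table and 95 mm behind the fence face; the disc's plane is y = -95 mm in the fence's axes, its guard 12 mm to either side. Motor and handle lie on the -y side. The raised disc's lowest edge is 88 mm above the table; it overhangs from 24 mm in front of the fence's face backwards. The handle rises to about 375 mm above the bench.
- basalt_center (a point): Centre of a dark grey basalt prism of the same shape and size, 0.6 kg, lying on the bench beside the sandstone (either may be the nearer). Not to be moved.
- beaker: Glass beaker, 68 mm across, 95 mm tall; origin under its centre. Not to be moved.
- grit_jar: Amber jar with black cap, 60 mm across, 85 mm tall; origin under its centre. Not to be moved.
- brush: Cleaning brush lying on the bench to the robot's right. Not to be moved.
- dish: Shallow white dish, 100 mm across; origin under its centre. Not to be moved.
- mouse: Black computer mouse; origin under its centre. Not to be moved.
Not all that is in view belongs to the job. What is shaped like the sandstone but green or red is not meant.

How it is judged:
By the outcome, as a careful person would: the job done as asked, in the order asked, and still so for the second after the job is handed in, while the arm keeps its last pose, push and grip.
It also fails if it takes over 54 s, if anything falls off the work surface, if the arm or the gripper's body presses on something with over 40 N, if the wrist force passes 120 N, or if a joint passes its speed limit or range.

### The arm

A 6-joint arm with a two-finger parallel gripper is mounted at the origin on the work surface. World frame = base frame: x ahead of the robot, y to its left, z up, the work surface at z = 0. Lengths are in m, angles in degrees, forces in N, time in s.
With the tool pointing down it reaches from about 0.25 to 0.725 m from the base axis. Payload 9.7 kg.
Tool frame: the origin (TCP) lies midway between the tips of the shut fingers; the grasp point (between the pads) lies 19 mm behind it (bot.pinch_z is the distance from the TCP to the grasp point, in m); z points along the fingers, x is the direction in which the jaws open and shut, and the axes are right-handed (so a half turn about z gives the same grasp; the last joint's range is limited). The gripper opens to 85 mm and grips with 20 to 120 N. Pads are 22 mm wide; open, the fingers measure 114 mm over their backs; the gripper's body (76 mm by 85 mm) begins 54 mm behind the grasp point. The pads swing forward as they close: fully open they stand 13 mm farther back than shut.
Start: joints at [-73.912, 4.979, 10.078, 95.1, 0, 90], TCP at [0.152, -0.528, 0.231] pointing down, gripper open.
Joint ranges: [-179.16, 179.16], [-48.56, 103.87], [-65.8, 70.77], [-126.05, 130.52], [-82.76, 87.17], [-180, 180]. Speed limits (degrees/s): [127.2, 127.2, 147.25, 180, 180, 180].

### API

Orientations are given as [roll, pitch, yaw] about the fixed x, y, z axes, in that order (R = Rz(yaw) Ry(pitch) Rx(roll)).
In Python, from workcell import bot gives the robot as it stands. The module is installed in compiled form; this text tells all that it offers.
- The arm moves only by the shell command python3 -m pendant 'ROWS' [FORCE]. ROWS is JSON, a list of rows, each a list of 7 numbers: the shift along the tool's x, y, z scaled (see below), then the turn, a rotation vector about the tool's x, y, z scaled (see below), then the closure, from 0 (fully open) to 1 (shut). In form: [[tx, ty, tz, wx, wy, wz, jaw], ...]. A call has 1 to 12 rows; each row shifts and turns the pose as measured when the row begins, along the tool's axes as they then stand; what a row does not reach is not made up. The controller multiplies each number of a shift by 0.25 m and each number of a turn by pi rad. A row lasts 1/10 s, in which the tool goes at most 50 mm and 8.59 degrees, less where a joint would pass 70% of its speed; a pose out of reach is approached as far as the arm can. A call with a number of a shift or a turn outside -1 to 1 is refused whole. A call with a gripper value outside its range is refused whole. The fingers move at their own pace and stop on an object; FORCE is the grip in N (left out, the last holds). Time passes only in rows, so rows that do not move let the fingers close. It gives the time, the measured TCP pose, the force and the opening at its end, in the units of the state.
- bot.get_obs(): the state, without advancing time (a new reading comes with each control period).
- bot.camera(name): name is "scene" or "top"; returns the picture (480x640x3 uint8, red, green, blue); there is no depth.
- bot.calibration(name): a dict with "intrinsics" (3x3 intrinsics, pixels), "xyz" and "attitude" of the camera in the world. Camera axes: x right, y up, looking along -z (the intrinsics and any distortion apply to the point x, -y, -z); pixel columns grow to the right and rows downward; lengths in m; the calibration is good to about 2 mm. A picture is of the moment at which its call begins. calibration takes no time and is no camera call.
- bot.job_done(): hands the job in, once; it reports no verdict.
The state is a dict: "time": time; "q": joint angles; "qd": joint speeds; "joint_efforts": joint torques, N m; "ee_pos": TCP position; "tcp_rot": TCP orientation; "wrist_force": force on the tool from outside, world axes, zero at the start; "torque": the same for the moment, N m; "opening": finger opening in m.
Only numpy, scipy, OpenCV 4.12 (cv2) and the standard library are available. Lean on these libraries where they do the work, as an engineer would, in place of code of your own. Each camera call takes 0.05 s, during which the arm holds its last target.

## Working session

There is one attempt and no reset: what is moved stays moved. The work goes in short steps, Python scripts to look and compute and a shell command to move; the robot and the scene stay as the last step left them, time stands still between calls to the robot, and variables do not carry over. Pictures are saved under pics/ and viewed, and the job is handed in when it is done.

```bash
mkdir -p pics; python3 - <<'E'
from workcell import bot
import cv2,numpy as np
for n in("scene","top"):
    im=bot.camera(n); cv2.imwrite(f"pics/{n}0.png",im[:,:,::-1]); c=bot.calibration(n); print(n,c)
o=bot.get_obs(); print(o, bot.pinch_z)
E
```

```text
scene {'intrinsics': array([[544.7656017 ,   0.        , 312.47319111],
       [  0.        , 544.7656017 , 235.32285678],
       [  0.        ,   0.        ,   1.        ]]), 'xyz': array([ 1.03695205, -0.71736544,  1.07052995]), 'attitude': array([42.70972992,  0.05657104, 35.28310262])}
top {'intrinsics': array([[593.05451922,   0.        , 330.607291  ],
       [  0.        , 593.05451922, 236.10175617],
       [  0.        ,   0.        ,   1.        ]]), 'xyz': array([ 0.37806731, -0.00451893,  1.45120292]), 'attitude': array([  5.95026591,   0.86365911, -91.2797885 ])}
{'time': 0.1, 'q': array([-7.39131726e+01,  5.00686143e+00,  1.00392491e+01,  9.51000780e+01,
        1.04011865e-03,  8.99995399e+01]), 'qd': array([-0.01925653, -0.09459473,  0.06812535,  0.0140682 , -0.07980581,
        0.05691371]), 'joint_efforts': array([ 2.10987542e-03, -5.21561086e+01,  4.65652585e+01,  1.62193476e-02,
        1.22970528e-04, -1.46832754e-06]), 'ee_pos': array([ 0.15234851, -0.52826093,  0.23066669]), 'tcp_rot': array([-1.79998959e+02,  6.76902771e-02, -7.39127126e+01]), 'wrist_force': array([ 0.45447848, -0.71760966, -0.57681637]), 'torque': array([ 0.00688913,  0.02951494, -0.02579085]), 'opening': 0.0851347604453329} 0.0187
```

View pics/scene0.png

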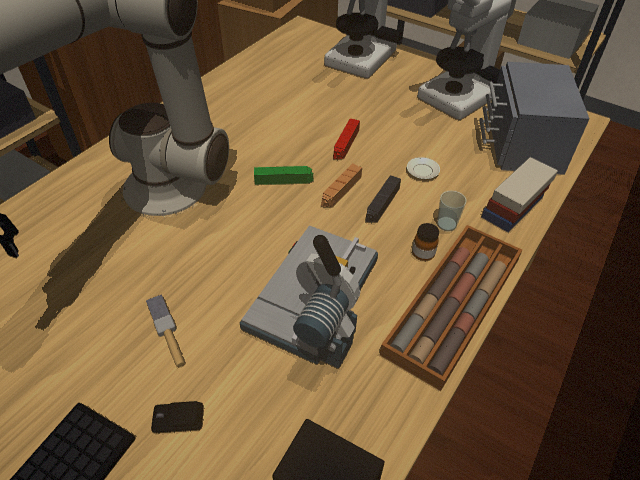

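View pics/top0.png

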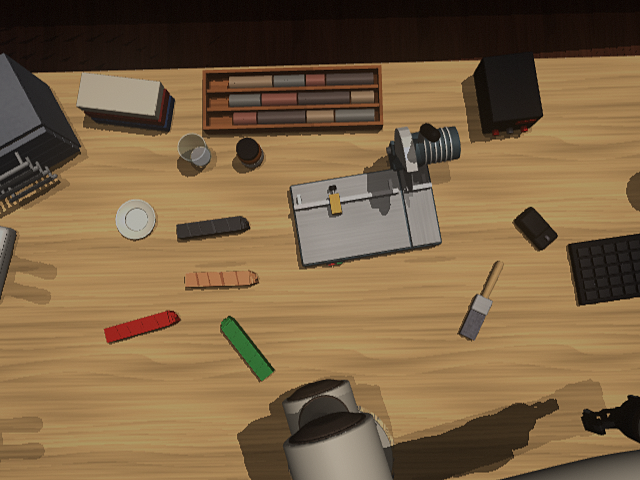

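The top view shows these prisms: tan banded (220,280), dark basalt (213,228), red (141,326) and green (246,348). In the scene view the tan one is at (342,185). I choose the tan one: its square end is on the left, and its narrower broken end is at (256,279). The saw is at about (365,215), with the brass stop at (335,202).

```bash
cat > h.py <<'E'
from workcell import bot
import cv2,numpy as np
from scipy.spatial.transform import Rotation as R
def cal(n):
    c=bot.calibration(n); return c['intrinsics'],np.array(c['xyz']),R.from_euler('xyz',c['attitude'],degrees=True).as_matrix()
def ray(n,uv):
    K,t,M=cal(n); uv=np.atleast_2d(uv).astype(float)
    d=np.c_[(uv[:,0]-K[0,2])/K[0,0],-(uv[:,1]-K[1,2])/K[1,1],-np.ones(len(uv))]@M.T
    return t,d
def plane(n,uv,z):
    t,d=ray(n,uv); return t+d*((z-t[2])/d[:,2])[:,None]
def proj(n,p):
    K,t,M=cal(n); c=(np.atleast_2d(p)-t)@M
    return np.c_[K[0,0]*c[:,0]/-c[:,2]+K[0,2],K[1,1]*-c[:,1]/-c[:,2]+K[1,2]]
E
python3 - <<'E'
from h import *
a=cv2.imread('pics/top0.png'); b=cv2.imread('pics/scene0.png')
cv2.imwrite('pics/c1.png',cv2.resize(a[255:305,170:275],None,fx=7,fy=7,interpolation=cv2.INTER_CUBIC))
cv2.imwrite('pics/c2.png',cv2.resize(a[125:275,280:470],None,fx=4,fy=4,interpolation=cv2.INTER_CUBIC))
cv2.imwrite('pics/c3.png',cv2.resize(b[220:370,230:390],None,fx=4,fy=4,interpolation=cv2.INTER_CUBIC))
cv2.imwrite('pics/c4.png',cv2.resize(b[150:215,310:410],None,fx=7,fy=7,interpolation=cv2.INTER_CUBIC))
E
```

```text
(no output)
```

View pics/c1.png

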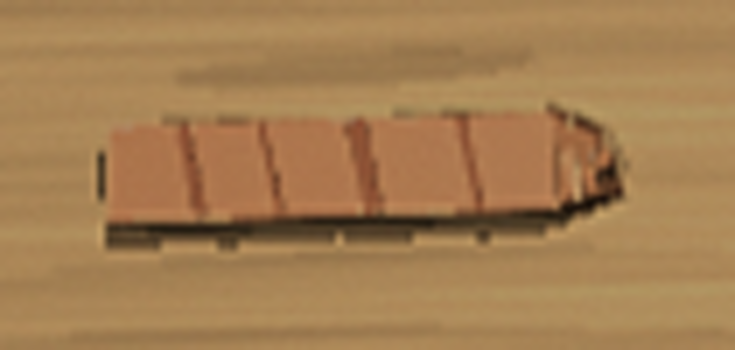

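View pics/c2.png

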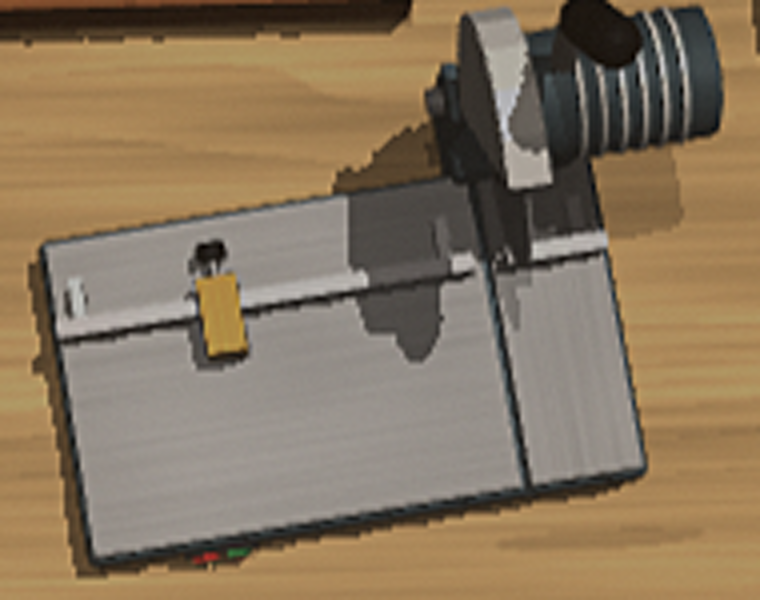

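View pics/c3.png

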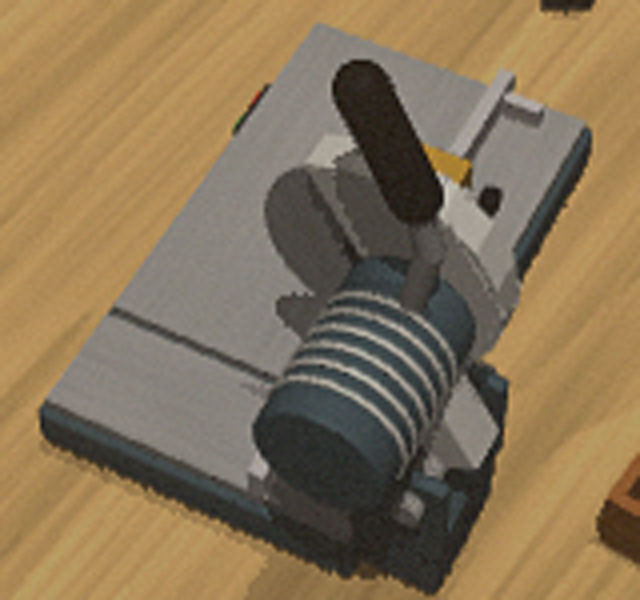

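View pics/c4.png

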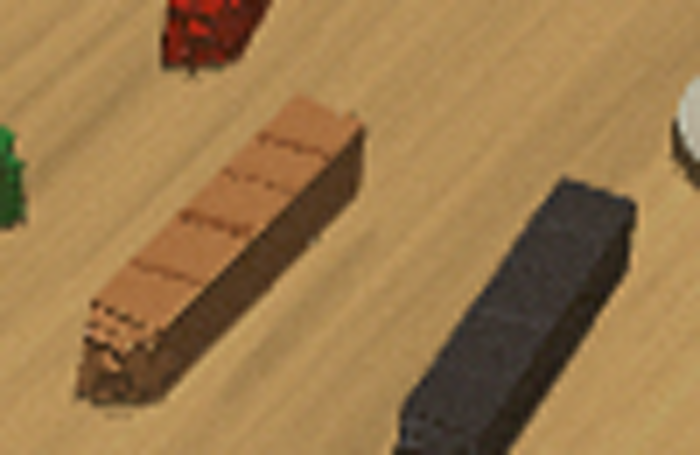

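```bash
cat > m.py <<'E'
from h import *
a=cv2.imread('pics/top0.png')
def line(pts):
    vx,vy,x0,y0=cv2.fitLine(np.float32(pts),cv2.DIST_HUBER,0,.01,.01).ravel(); return np.array([x0,y0]),np.array([vx,vy])
def inter(l1,l2):
    s=np.linalg.solve(np.c_[l1[1],-l2[1]],l2[0]-l1[0]); return l1[0]+s[0]*l1[1]
hsv=cv2.cvtColor(a,cv2.COLOR_BGR2HSV)
print(hsv[280,195:245:10], hsv[262,195:245:20])
E
python3 m.py
python3 - <<'E'
from h import *
f=lambda x,y,s,ox,oy:((x+.5)/s-.5+ox,(y+.5)/s-.5+oy)
P=plane('top',[f(*p,4,280,125) for p in[(43,243),(92,562),(645,470),(602,232)]],.046); print(P)
d=P[1]-P[2];print('tab y ang',np.degrees(np.arctan2(d[1],d[0]))-90,np.linalg.norm(d)); d=P[0]-P[1]; print('x ang',np.degrees(np.arctan2(d[1],d[0])),np.linalg.norm(d))
print('stoptop',plane('top',[f(*p,4,280,125) for p in[(195,280),(235,273),(248,350),(208,357)]],.076))
print('fence top front',plane('top',[f(*p,4,280,125) for p in[(60,335),(195,311),(250,301),(470,264),(605,241)]],.066))
print('stone',plane('top',[f(*p,7,170,255) for p in[(108,130),(107,218),(562,210),(553,113),(622,185)]],.04))
# scene
print('scene tab',plane('scene',[f(*p,4,230,220) for p in[(318,25),(45,408),(590,128)]],.046))
print('scene stone',plane('scene',[f(*p,7,310,150) for p in[(298,96),(363,127),(150,340),(90,300)]],.04))
E
```

```text
[[ 13 140 175]
 [ 13 141 174]
 [ 13 140 173]
 [ 13 140 175]
 [ 13 139 174]] [[ 17 126 164]
 [ 17 127 161]
 [ 17 130 145]]
[[ 0.6499978   0.10744739  0.046     ]
 [ 0.45736442  0.08129993  0.046     ]
 [ 0.50435436 -0.24794932  0.046     ]
 [ 0.64822499 -0.22819388  0.046     ]]
tab y ang 8.1223151295833 0.3325855180794603
x ang 7.729909667713414 0.19439987448141147
stoptop [[ 0.61989837  0.01606004  0.076     ]
 [ 0.62347398 -0.00751863  0.076     ]
 [ 0.57764373 -0.01404187  0.076     ]
 [ 0.57408296  0.00945509  0.076     ]]
fence top front [[ 0.59075905  0.09664867  0.066     ]
 [ 0.6031155   0.01661666  0.066     ]
 [ 0.60828377 -0.01600107  0.066     ]
 [ 0.62717013 -0.14646876  0.066     ]
 [ 0.63894066 -0.22656414  0.066     ]]
stone [[0.44507498 0.36281668 0.04      ]
 [0.41517491 0.3630621  0.04      ]
 [0.4143717  0.20799141 0.04      ]
 [0.4473666  0.21079166 0.04      ]
 [0.42237706 0.18749746 0.04      ]]
scene tab [[ 0.46342381  0.0763355   0.046     ]
 [ 0.51075269 -0.25229638  0.046     ]
 [ 0.65327853  0.10183527  0.046     ]]
scene stone [[0.41562585 0.36032038 0.04      ]
 [0.44840024 0.35902567 0.04      ]
 [0.44793151 0.20141866 0.04      ]
 [0.41561903 0.20680977 0.04      ]]
```

Measured from both views:

| Item | Value |
|---|---|
| Stone centre | about (0.431, 0.275), yaw about 0° |
| Table yaw | about 8.2° |
| Fence/stop corner | about (0.605, -0.010) |

The crop confirms the tan, banded stone with its broken end towards -y. First I turn to yaw 0 and rise.

```bash
python3 -m pendant '[[0,0,-0.04,0,0,-0.046,0],[0,0,-0.04,0,0,-0.046,0],[0,0,-0.04,0,0,-0.046,0],[0,0,-0.04,0,0,-0.046,0],[0,0,-0.04,0,0,-0.046,0],[0,0,-0.04,0,0,-0.046,0],[0,0,-0.04,0,0,-0.046,0],[0,0,-0.04,0,0,-0.046,0],[0,0,-0.04,0,0,-0.046,0]]' 60
```

```text
time: 1.0
ee_pos: [0.152, -0.5272, 0.3185]
tcp_rot: [-179.4, 0.1, 3.2]
wrist_force: [0.5, 0.5, -0.3]
opening: 0.0856
```

```bash
python3 -m pendant '[[0.1,-0.14,0,0,0,0,0],[0.1,-0.14,0,0,0,0,0],[0.1,-0.14,0,0,0,0,0],[0.1,-0.14,0,0,0,0,0],[0.1,-0.14,0,0,0,0,0],[0.1,-0.14,0,0,0,0,0],[0.1,-0.14,0,0,0,0,0],[0.03,-0.18,0,0,0,0,0],[0.03,-0.18,0,0,0,0,0],[0.03,-0.18,0,0,0,0,0],[0.03,-0.18,0,0,0,0,0],[0.03,-0.18,0,0,0,0,0]]'
```

```text
time: 2.2
ee_pos: [0.3394, -0.0322, 0.3189]
tcp_rot: [-179.0, 0.4, 3.1]
wrist_force: [0.9, 0.1, -0.2]
opening: 0.0858
```

```bash
python3 -m pendant '[[0.046,-0.16,0,-0.003,0.001,0.008,0],[0.046,-0.16,0,-0.003,0.001,0.008,0],[0.046,-0.16,0,0,0,0,0],[0.046,-0.16,0,0,0,0,0],[0.046,-0.16,0.1,0,0,0,0],[0.046,-0.16,0.1,0,0,0,0],[0.046,-0.16,0.1,0,0,0,0],[0.046,-0.16,0.1,0,0,0,0],[0,0,0,0,0,0,0]]'
```

```text
time: 3.1
ee_pos: [0.4262, 0.3066, 0.2149]
tcp_rot: [179.8, -0.1, 0.5]
wrist_force: [-0.2, -0.7, -0.4]
opening: 0.0854
```

```bash
python3 - <<'E'
from h import *
a=bot.camera('top');b=bot.camera('scene')
cv2.imwrite('pics/t1.png',cv2.resize(a[200:350,130:330,::-1],None,fx=4,fy=4,interpolation=cv2.INTER_CUBIC))
cv2.imwrite('pics/s1.png',cv2.resize(b[60:260,240:440,::-1],None,fx=3,fy=3,interpolation=cv2.INTER_CUBIC))
print(bot.get_obs()['ee_pos'],bot.get_obs()['tcp_rot'])
E
```

```text
[0.42624874 0.30410433 0.21880334] [179.91507141  -0.27745821   0.37783975]
```

View pics/s1.png

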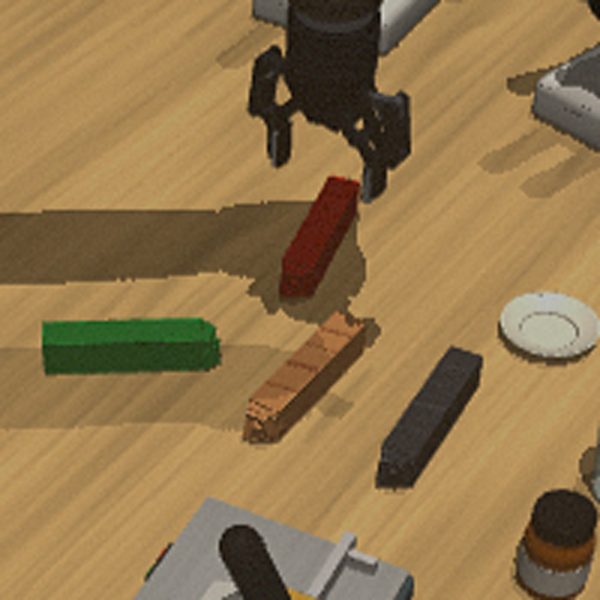

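```bash
python3 -m pendant '[[0.02,0.064,0.08,0,-0.001,0,0],[0,0,0.14,0,0,0,0],[0,0,0.14,0,0,0,0],[0,0,0.14,0,0,0,0],[0,0,0.1,0,0,0,0],[0,0,0,0,0,0,0]]'
```

```text
time: 3.8
ee_pos: [0.4349, 0.2831, 0.0732]
tcp_rot: [-179.7, -0.7, 0.0]
wrist_force: [-0.1, -0.8, 0.9]
opening: 0.0855
```

```bash
python3 -m pendant '[[-0.014,-0.016,0.06,-0.001,-0.003,0,0],[0,0,0.06,0,0,0,0],[0,0,0.06,0,0,0,0],[0,0,0,0,0,0,0]]'; python3 - <<'E'
from h import *
b=bot.camera('scene')
cv2.imwrite('pics/s2.png',cv2.resize(b[80:230,290:430,::-1],None,fx=4,fy=4,interpolation=cv2.INTER_CUBIC))
o=bot.get_obs();print(o['ee_pos'],o['tcp_rot'],o['wrist_force'])
E
```

```text
time: 4.2
ee_pos: [0.4338, 0.2875, 0.0303]
tcp_rot: [-179.7, -0.5, -0.1]
wrist_force: [0.0, -0.2, 1.1]
opening: 0.0854
[0.43421633 0.28776077 0.03143502] [-1.79673815e+02 -5.42771257e-01 -6.74946725e-02] [-0.51351366  0.27946691 -0.30363792]
```

View pics/s2.png

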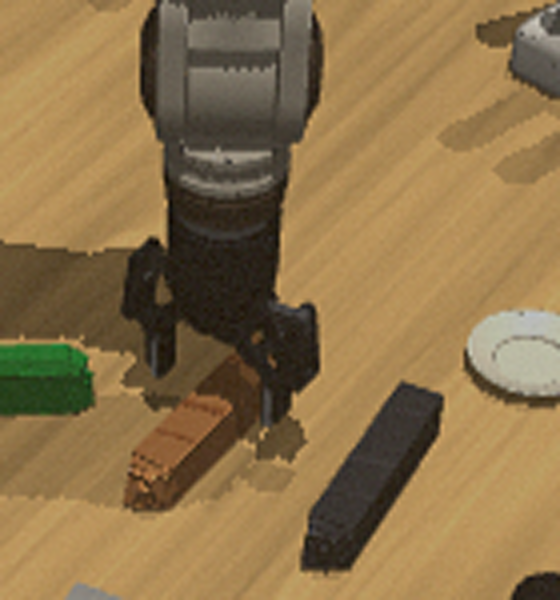

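The fingers straddle the stone, with one visible at (270,400) in the crop and the other behind it. They clear the basalt and the green prism. I lower a little and close.

```bash
python3 -m pendant '[[-0.01,0,0.034,-0.002,-0.003,0,0],[0,0,0,0,0,0,0],[0,0,0,0,0,0,1],[0,0,0,0,0,0,1],[0,0,0,0,0,0,1],[0,0,0,0,0,0,1],[0,0,0,0,0,0,1],[0,0,0,0,0,0,1],[0,0,0,0,0,0,1],[0,0,0,0,0,0,1]]' 90
```

```text
time: 5.25
ee_pos: [0.4326, 0.2888, 0.0247]
tcp_rot: [-180.0, -0.1, -0.0]
wrist_force: [0.2, 0.3, -0.1]
opening: 0.0318
```

```bash
python3 -m pendant '[[0,0,-0.06,0,0,0,1],[0,0,-0.1,0,0,0,1],[0,0,-0.12,0,0,0,1],[0,0,-0.12,0,0,0,1],[0,0,-0.1,0,0,0,1],[0,0,0,0,0,0,1]]'; python3 - <<'E'
from h import *
b=bot.camera('scene')
cv2.imwrite('pics/s3.png',cv2.resize(b[80:230,290:430,::-1],None,fx=4,fy=4,interpolation=cv2.INTER_CUBIC))
o=bot.get_obs();print(o['ee_pos'],o['tcp_rot'],o['wrist_force'],o['torque'],o['opening'])
E
```

```text
time: 5.85
ee_pos: [0.4302, 0.2871, 0.155]
tcp_rot: [179.8, 0.2, -0.1]
wrist_force: [-0.3, 1.1, -4.7]
opening: 0.0315
[0.4297923  0.28682752 0.15293582] [ 1.79758456e+02  3.04657419e-01 -4.97460441e-02] [ 0.86273803  0.01744934 -6.00387757] [ 0.05167744 -0.03143486 -0.0296056 ] 0.03200190798754073
```

View pics/s3.png

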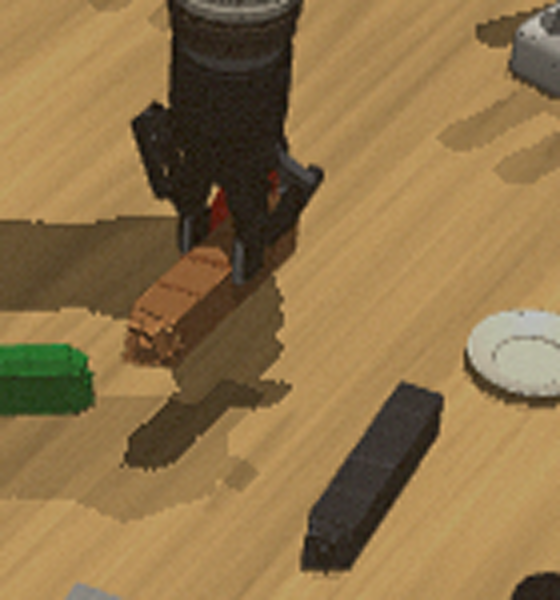

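```bash
python3 -m pendant '[[0.04,0.1,0,0,0.001,-0.004,1],[0.04,0.15,0,0.001,0,-0.005,1],[0.04,0.15,0,0,0,-0.005,1],[0.04,0.15,0,0,0,-0.005,1],[0.04,0.15,0,0,0,-0.005,1],[0.04,0.15,0,0,0,-0.005,1],[0.04,0.15,0,0,0,-0.005,1],[0.04,0.15,0,0,0,-0.005,1],[0.02,0.1,0,0,0,-0.005,1],[0,0,0,0,0,0,1]]'
```

```text
time: 6.9
ee_pos: [0.5302, -0.0322, 0.1337]
tcp_rot: [179.9, 1.5, 8.4]
wrist_force: [-0.1, 1.0, -4.9]
opening: 0.0317
```

```bash
python3 -m pendant '[[0.01,0.1,-0.02,0,0.004,0,1],[0.01,0.1,-0.02,0,0.004,0,1],[0.01,0.08,0,0,0,0,1],[0,0,0,0,0,0,1],[0,0,0,0,0,0,1]]'; python3 - <<'E'
from h import *
for n in('top','scene'):
    b=bot.camera(n); cv2.imwrite(f'pics/{n}4.png',b[:,:,::-1])
a=cv2.imread('pics/top4.png'); b=cv2.imread('pics/scene4.png')
cv2.imwrite('pics/t4c.png',cv2.resize(a[125:275,280:470],None,fx=4,fy=4,interpolation=cv2.INTER_CUBIC))
cv2.imwrite('pics/s4c.png',cv2.resize(b[170:370,230:390],None,fx=3,fy=3,interpolation=cv2.INTER_CUBIC))
o=bot.get_obs();print(o['ee_pos'],o['tcp_rot'],o['wrist_force'],o['torque'],o['opening'])
E
```

```text
time: 7.4
ee_pos: [0.5444, -0.1014, 0.1344]
tcp_rot: [-179.8, 0.7, 8.4]
wrist_force: [0.1, -0.5, -5.0]
opening: 0.0316
[ 0.54447899 -0.10094299  0.13462498] [-179.78041046    0.71462223    8.41662395] [ 0.47024955 -0.05656386 -5.46417701] [ 0.06475978 -0.04757173 -0.02449789] 0.0316773711715007
```

View pics/t4c.png

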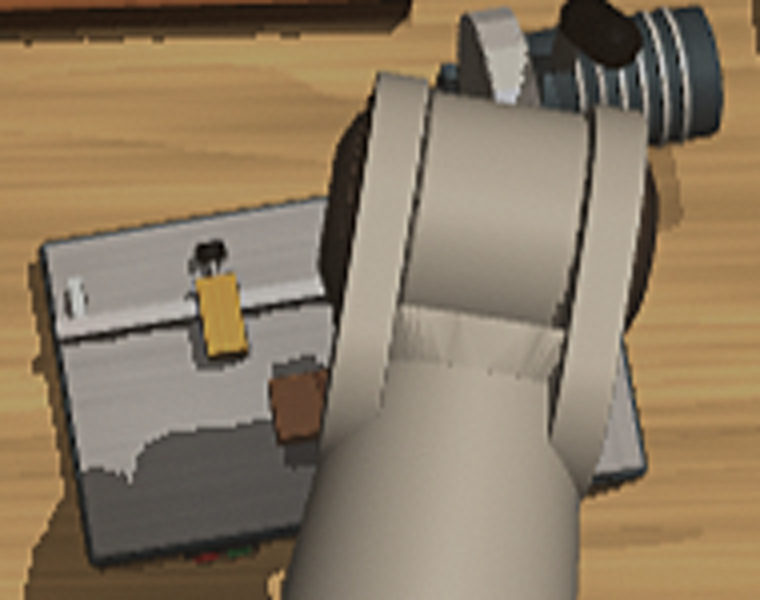

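View pics/s4c.png

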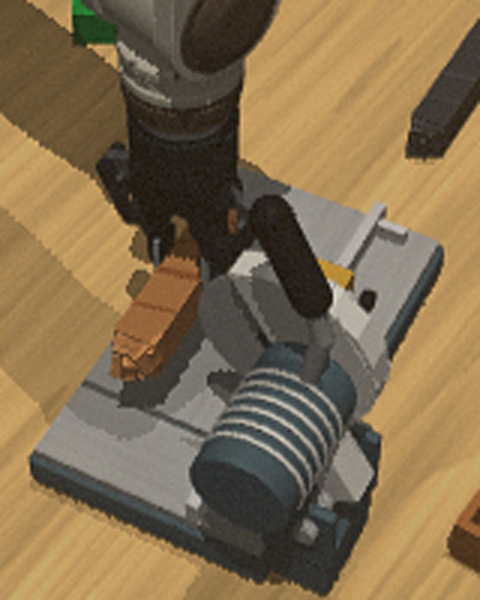

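```bash
python3 - <<'E'
from h import *
# handle top end candidates: top-view both ends ; scene top end
for tp in [(420,124),(438,136)]:
  for z in(.25,.3,.375): print(tp,z,plane('top',[tp],z)[0][:2])
for sp in [(319,238),(337,275)]:
  for z in(.25,.3,.375): print('scene',sp,z,plane('scene',[sp],z)[0][:2])
# stone square end corners in hand; top at TCP+.0153
o=bot.get_obs()
P=plane('top',[((x+.5)/4-.5+280,(y+.5)/4-.5+125) for x,y in[(270,380),(280,441)]],.1346+.0153)
print(P)
r=np.radians(8.2);c,s=np.cos(r),np.sin(r)
for p in P: d=p[:2]-o['ee_pos'][:2]; print('rel tcp x_t,y_t',d@[c,s],d@[-s,c])
# table axes relative to Q
Q=np.array([.6047,-.0100]); d=o['ee_pos'][:2]-Q; print('tcp in fence/stop coords',d@[c,s],d@[-s,c])
E
```

```text
(420, 124) 0.25 [ 0.73278213 -0.17968736]
(420, 124) 0.3 [ 0.71801715 -0.17239599]
(420, 124) 0.375 [ 0.69586967 -0.16145892]
(438, 136) 0.25 [ 0.7063586  -0.21583951]
(438, 136) 0.3 [ 0.69269349 -0.20704331]
(438, 136) 0.375 [ 0.67219583 -0.193849  ]
scene (319, 238) 0.25 [ 0.61396415 -0.09792994]
scene (319, 238) 0.3 [ 0.63973944 -0.13567601]
scene (319, 238) 0.375 [ 0.67840237 -0.1922951 ]
scene (337, 275) 0.25 [ 0.6971712  -0.15702617]
scene (337, 275) 0.3 [ 0.71787616 -0.19117113]
scene (337, 275) 0.375 [ 0.74893361 -0.24238857]
[[ 0.54987639 -0.02528326  0.1499    ]
 [ 0.51583455 -0.02993895  0.1499    ]]
rel tcp x_t,y_t 0.0161334813622236 0.0741163726043315
rel tcp x_t,y_t -0.018224354061398423 0.07436363674303527
tcp in fence/stop coords -0.07257642712661255 -0.08142394906689546
```

```bash
python3 -m pendant '[[0,0.016,0.05,-0.001,0.002,0,1],[0,0,0.05,0,0.002,0,1],[0,0,0.05,0,0,0,1],[0,0,0.03,0,0,0,1],[0,0,0,0,0,0,1]]'
```

```text
time: 8.0
ee_pos: [0.5441, -0.101, 0.0869]
tcp_rot: [-179.9, 0.0, 8.7]
wrist_force: [-0.0, 0.5, -4.9]
opening: 0.0319
```

```bash
python3 -m pendant '[[0,0.016,0.024,0,0,0.002,1],[0,0.008,0.016,0,0,0,1],[0,0,0.012,0,0,0,1],[0,0,0,0,0,0,1]]'
```

```text
time: 8.4
ee_pos: [0.5456, -0.1072, 0.0736]
tcp_rot: [-179.9, -0.0, 8.3]
wrist_force: [-0.4, 0.3, -5.4]
opening: 0.0317
```

```bash
python3 - <<'E'
from h import *
b=bot.camera('scene'); cv2.imwrite('pics/s5.png',cv2.resize(b[230:330,245:345,::-1],None,fx=6,fy=6,interpolation=cv2.INTER_CUBIC))
o=bot.get_obs();print(o['ee_pos'],o['tcp_rot'],o['wrist_force'],o['torque'])
E
```

```text
[ 0.54569533 -0.10720818  0.07390521] [-1.79936744e+02 -2.64963325e-02  8.30926046e+00] [-0.79927722 -0.27236049 -4.65183557] [ 0.00660339 -0.05531961  0.00521114]
```

View pics/s5.png

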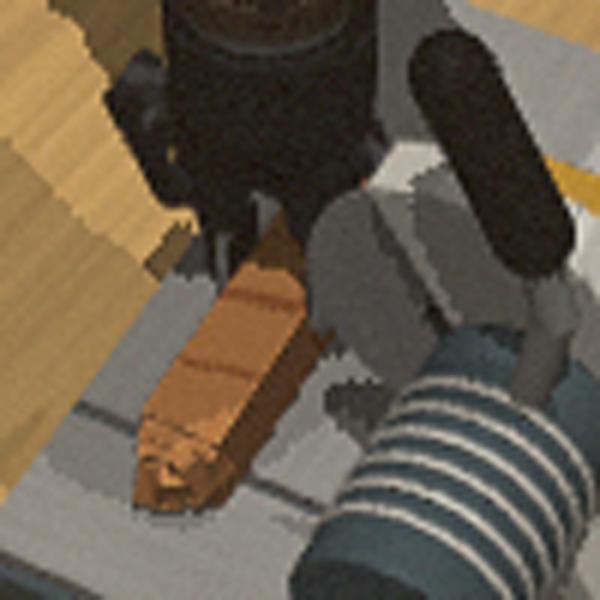

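```bash
python3 -m pendant '[[0.05,0,0,0,0,0,1],[0.06,0,0,0,0,0,1],[0.05,0,0,0,0,0,1],[0,0,0,0,0,0,1],[0,0,0,0,0,0,1]]'
```

```text
time: 8.95
ee_pos: [0.5867, -0.1017, 0.0754]
tcp_rot: [-180.0, -0.1, 8.3]
wrist_force: [0.4, 0.3, -5.8]
opening: 0.0318
```

```bash
python3 -m pendant '[[0,0,0.012,0,0,0,1],[0,0,0.008,0,0,0,1],[0,0,0.004,0,0,0,1]]'; python3 -c "
from workcell import bot
o=bot.get_obs();print(o['ee_pos'],o['wrist_force'],o['torque'])"
```

```text
time: 9.25
ee_pos: [0.5862, -0.1018, 0.0707]
tcp_rot: [-180.0, -0.2, 8.3]
wrist_force: [-2.1, 1.7, 9.7]
opening: 0.0318
[ 0.58618564 -0.10181087  0.07067377] [-2.13426531  1.71679262  9.73118779] [ 0.36668938  0.75247121 -0.00390764]
```

```bash
python3 -m pendant '[[0.014,0,0,0,0,0,1],[0.014,0,0,0,0,0,1],[0.012,0,0,0,0,0,1]]'; python3 -m pendant '[[0.01,0,0,0,0,0,1]]'
```

```text
time: 9.55
ee_pos: [0.596, -0.1005, 0.0707]
tcp_rot: [-180.0, -0.2, 8.2]
wrist_force: [-2.3, -0.1, -2.0]
opening: 0.0316
time: 9.65
ee_pos: [0.5986, -0.1002, 0.0707]
tcp_rot: [180.0, -0.2, 8.2]
wrist_force: [-1.8, 0.1, -1.3]
opening: 0.0315
```

```bash
python3 -m pendant '[[0.01,0,0,0,0,0,1]]'; python3 -m pendant '[[0.01,0,0,0,0,0,1]]'
```

```text
time: 9.75
ee_pos: [0.5998, -0.0999, 0.0707]
tcp_rot: [-180.0, 0.0, 8.2]
wrist_force: [-18.3, -1.7, 7.3]
opening: 0.0318
time: 9.85
ee_pos: [0.5999, -0.0999, 0.0708]
tcp_rot: [-180.0, 0.3, 8.1]
wrist_force: [-20.1, -1.6, 9.4]
opening: 0.0318
```

```bash
python3 -m pendant '[[0.002,-0.012,0,0,0,0,1],[0.002,-0.016,0,0,0,0,1],[0.002,-0.014,0,0,0,0,1]]'; python3 -m pendant '[[0.002,-0.01,0,0,0,0,1]]'
```

```text
time: 10.15
ee_pos: [0.5985, -0.0914, 0.0709]
tcp_rot: [179.8, 0.6, 7.9]
wrist_force: [-4.8, -5.0, 0.0]
opening: 0.032
time: 10.25
ee_pos: [0.5983, -0.0894, 0.0708]
tcp_rot: [179.7, 0.6, 7.9]
wrist_force: [-4.7, -4.9, -0.8]
opening: 0.0314
```

```bash
python3 -m pendant '[[0.002,-0.01,0,0.001,0.002,0,1]]'; python3 -m pendant '[[0.002,-0.01,0,0.001,0.002,0,1]]'; python3 -m pendant '[[0.002,-0.01,0,0,0,0,1]]'
```

```text
time: 10.35
ee_pos: [0.598, -0.0875, 0.0708]
tcp_rot: [179.8, 0.4, 7.9]
wrist_force: [-4.9, -4.3, -1.7]
opening: 0.0319
time: 10.45
ee_pos: [0.5979, -0.0872, 0.0709]
tcp_rot: [179.7, 0.1, 7.8]
wrist_force: [-3.0, -20.3, -0.7]
opening: 0.0315
time: 10.55
ee_pos: [0.5979, -0.0873, 0.0711]
tcp_rot: [179.4, 0.1, 7.7]
wrist_force: [-3.4, -16.6, -0.8]
opening: 0.0318
```

```bash
python3 - <<'E'
from h import *
for n in('top','scene'):
    b=bot.camera(n); cv2.imwrite(f'pics/{n}6.png',b[:,:,::-1])
a=cv2.imread('pics/top6.png'); b=cv2.imread('pics/scene6.png')
cv2.imwrite('pics/t6c.png',cv2.resize(a[160:220,300:400],None,fx=8,fy=8,interpolation=cv2.INTER_CUBIC))
cv2.imwrite('pics/s6c.png',cv2.resize(b[190:340,240:390],None,fx=4,fy=4,interpolation=cv2.INTER_CUBIC))
E
```

```text
(no output)
```

View pics/t6c.png

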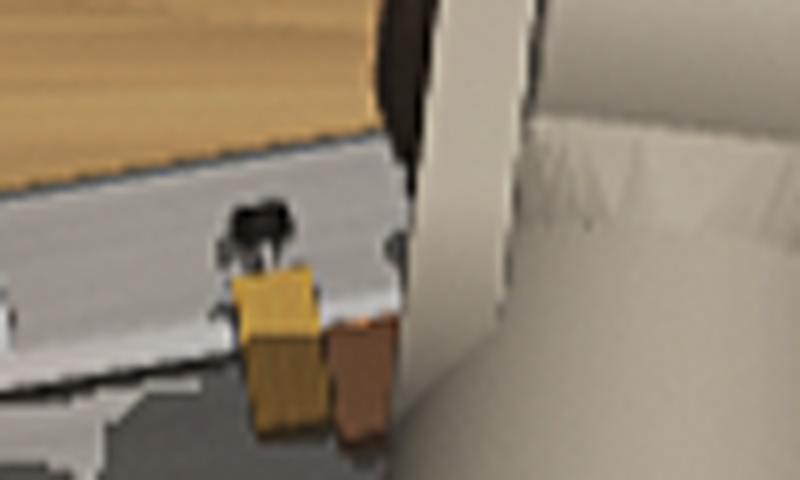

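View pics/s6c.png

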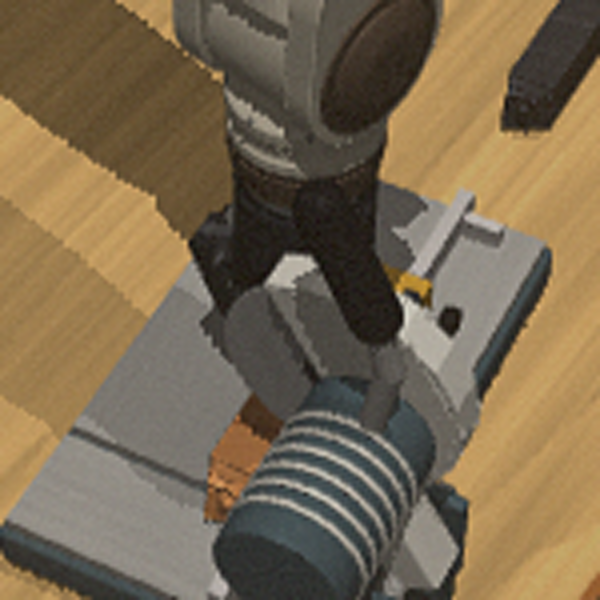

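```bash
python3 -m pendant '[[0.01,-0.002,0.002,0.003,0,-0.002,1]]';python3 -m pendant '[[0.012,-0.002,0.004,0.002,0,-0.002,1]]'; python3 -c "
from workcell import bot
o=bot.get_obs();print(o['ee_pos'],o['wrist_force'],o['torque'],o['tcp_rot'])"
```

```text
time: 10.75
ee_pos: [0.5981, -0.0874, 0.0707]
tcp_rot: [179.9, 0.4, 8.0]
wrist_force: [-23.7, 1.6, 15.1]
opening: 0.0314
time: 10.85
ee_pos: [0.5981, -0.0873, 0.0708]
tcp_rot: [-179.8, 0.7, 8.3]
wrist_force: [-26.3, -3.0, 20.3]
opening: 0.0317
[ 0.59811044 -0.08733588  0.07076938] [-26.31922423  -3.02781235  20.34763621] [-0.70569441  5.08347413 -0.71023465] [-179.78590709    0.72038476    8.29883021]
```

Pushing above the fence lip tips the stone slightly (pitch 0.7°). I'll correct it with a counter-turn and more downward push.

```bash
python3 -m pendant '[[0.006,-0.003,0.008,-0.001,0.005,0,1]]';python3 -m pendant '[[0.008,-0.003,0.01,-0.001,0.005,0,1]]'; python3 -c "
from workcell import bot
o=bot.get_obs();print(o['ee_pos'],o['wrist_force'],o['torque'],o['tcp_rot'])"
```

```text
time: 10.95
ee_pos: [0.598, -0.0874, 0.0706]
tcp_rot: [180.0, -0.0, 8.2]
wrist_force: [-15.4, -4.5, 20.2]
opening: 0.0319
time: 11.05
ee_pos: [0.598, -0.0875, 0.0707]
tcp_rot: [179.7, -0.8, 8.1]
wrist_force: [-22.6, -5.8, 28.3]
opening: 0.0318
[ 0.59795379 -0.08745197  0.07065719] [-22.5690245   -5.77555336  28.30197456] [-1.00917335  5.85420572 -0.36662374] [179.66565203  -0.7716984    8.11004067]
```

```bash
python3 -m pendant '[[0.008,-0.004,0.008,0.002,-0.003,0,1]]';python3 -m pendant '[[0.008,-0.004,0.01,0,0.001,-0.0005,1]]'; python3 - <<'E'
from h import *
for i in range(3):
    o=bot.get_obs();print(o['time'],o['ee_pos'].round(4),o['wrist_force'].round(1),o['torque'].round(2),o['tcp_rot'].round(2)); a=bot.camera('scene')
E
```

```text
time: 11.15
ee_pos: [0.598, -0.0874, 0.0707]
tcp_rot: [179.9, -0.1, 8.0]
wrist_force: [-14.5, -7.0, 12.6]
opening: 0.0319
time: 11.25
ee_pos: [0.598, -0.0874, 0.0706]
tcp_rot: [179.8, -0.1, 8.0]
wrist_force: [-21.3, -6.3, 24.0]
opening: 0.0318
11.25 [ 0.598  -0.0874  0.0706] [-21.3  -6.3  24. ] [-1.29  4.74 -0.26] [ 1.7975e+02 -1.3000e-01  8.0200e+00]
11.3 [ 0.598  -0.0874  0.0706] [-19.5  -6.3  19.5] [-1.27  4.35 -0.24] [ 1.7973e+02 -1.5000e-01  8.0300e+00]
11.35 [ 0.598  -0.0874  0.0706] [-19.2  -6.2  21. ] [-1.25  4.37 -0.27] [ 1.7974e+02 -1.5000e-01  8.0300e+00]
```

```bash
python3 -m pendant '[[0.011,-0.005,0.013,0.001,0.0005,0,1]]';python3 -m pendant '[[0.012,-0.005,0.014,0.001,0.0012,0,1]]'; python3 - <<'E'
from h import *
for i in range(8):
    o=bot.get_obs();print(o['time'],o['ee_pos'].round(4),o['wrist_force'].round(1),o['torque'].round(2),o['tcp_rot'].round(2)); a=bot.camera('scene' if i%2 else 'top')
    if i>5: cv2.imwrite(f'pics/f{i}.png',a[:,:,::-1])
a=cv2.imread('pics/f6.png'); b=cv2.imread('pics/f7.png')
cv2.imwrite('pics/f6c.png',cv2.resize(a[150:240,290:400],None,fx=7,fy=6,interpolation=cv2.INTER_CUBIC))
cv2.imwrite('pics/f7c.png',cv2.resize(b[260:340,270:350],None,fx=7,fy=7,interpolation=cv2.INTER_CUBIC))
E
```

```text
time: 11.5
ee_pos: [0.5981, -0.0874, 0.0706]
tcp_rot: [179.7, -0.0, 7.9]
wrist_force: [-31.0, -9.3, 34.2]
opening: 0.0318
time: 11.6
ee_pos: [0.5981, -0.0874, 0.0706]
tcp_rot: [179.8, -0.0, 7.8]
wrist_force: [-29.7, -8.9, 32.1]
opening: 0.0319
11.6 [ 0.5981 -0.0874  0.0706] [-29.7  -8.9  32.1] [-1.54  6.43  0.07] [ 1.7975e+02 -2.0000e-02  7.8500e+00]
11.65 [ 0.5981 -0.0874  0.0706] [-28.8  -8.4  30.7] [-1.55  6.03  0.08] [ 1.7975e+02 -3.0000e-02  7.8400e+00]
11.7 [ 0.5981 -0.0873  0.0706] [-29.2  -7.4  30.7] [-1.51  6.06  0.13] [ 1.7975e+02 -3.0000e-02  7.8500e+00]
11.75 [ 0.5981 -0.0874  0.0706] [-28.9  -7.4  30.2] [-1.5   6.07  0.1 ] [ 1.7975e+02 -3.0000e-02  7.8500e+00]
11.8 [ 0.5981 -0.0873  0.0706] [-28.6  -8.2  30.1] [-1.5   6.1   0.04] [ 1.7975e+02 -3.0000e-02  7.8600e+00]
11.85 [ 0.5981 -0.0874  0.0706] [-28.2  -8.3  30.1] [-1.53  6.06  0.08] [ 1.7975e+02 -3.0000e-02  7.8500e+00]
11.9 [ 0.5981 -0.0873  0.0706] [-28.2  -8.1  30.4] [-1.54  6.02  0.1 ] [ 1.7975e+02 -3.0000e-02  7.8500e+00]
11.95 [ 0.5981 -0.0874  0.0706] [-29.   -8.3  30.6] [-1.57  6.1   0.11] [ 1.7975e+02 -3.0000e-02  7.8500e+00]
```

View pics/f6c.png

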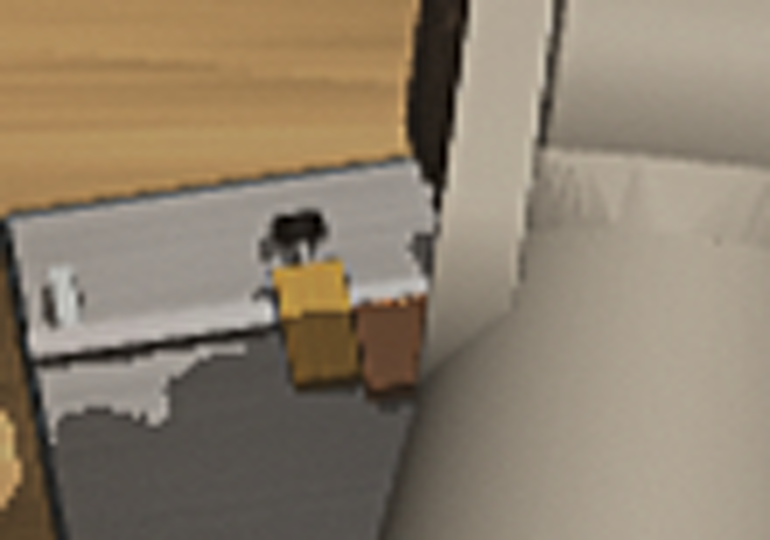

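View pics/f7c.png

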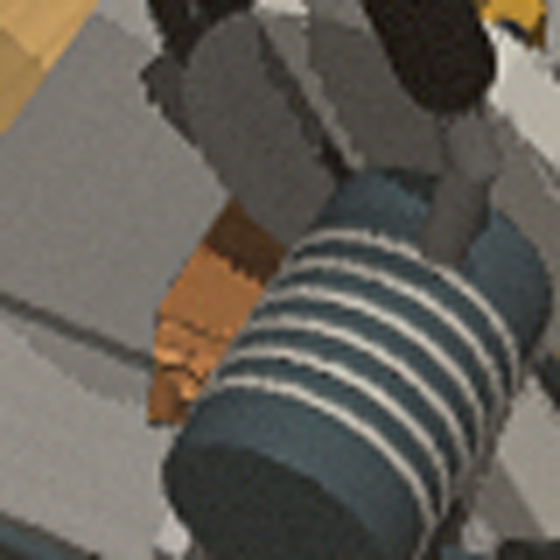

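```bash
python3 -m pendant '[[0.003,-0.008,0.002,0.001,0.0005,-0.0005,1]]';python3 -m pendant '[[0.003,-0.009,0.002,0.001,0.0005,0,1]]'; python3 - <<'E'
from h import *
o=bot.get_obs();print(o['time'],o['ee_pos'].round(4),o['wrist_force'].round(1),o['torque'].round(2),o['tcp_rot'].round(2))
a=bot.camera('top'); cv2.imwrite('pics/g1.png',a[:,:,::-1])
g=cv2.imread('pics/g1.png'); z=cv2.imread('pics/top0.png')
for im in(z,cv2.imread('pics/f6.png'),g):
    h=cv2.cvtColor(im,cv2.COLOR_BGR2HSV)[180:220,320:350]; m=cv2.inRange(h,(18,120,60),(30,255,255)); ys,xs=np.nonzero(m); print(len(xs),[(r+180,(xs[ys==r].min()+320,xs[ys==r].max()+320)) for r in range(14,36,3) if (ys==r).any()])
print(g[200,328:350].tolist()); print(g[204,328:350].tolist())
E
```

```text
time: 12.1
ee_pos: [0.5978, -0.0873, 0.0713]
tcp_rot: [179.7, -0.1, 7.9]
wrist_force: [1.8, -12.3, -5.8]
opening: 0.0319
time: 12.2
ee_pos: [0.5979, -0.0872, 0.0713]
tcp_rot: [179.6, -0.1, 7.8]
wrist_force: [-3.2, -14.2, -3.2]
opening: 0.0318
12.2 [ 0.5979 -0.0872  0.0713] [ -3.2 -14.2  -3.2] [-2.99  0.73  0.24] [ 1.7962e+02 -1.0000e-01  7.7700e+00]
190 [(194, (np.int64(331), np.int64(338))), (197, (np.int64(329), np.int64(338))), (200, (np.int64(330), np.int64(339))), (203, (np.int64(330), np.int64(339))), (206, (np.int64(331), np.int64(340))), (209, (np.int64(331), np.int64(340))), (212, (np.int64(332), np.int64(341)))]
145 [(194, (np.int64(331), np.int64(338))), (197, (np.int64(329), np.int64(338))), (200, (np.int64(330), np.int64(339))), (203, (np.int64(333), np.int64(339))), (206, (np.int64(333), np.int64(340))), (209, (np.int64(332), np.int64(340))), (212, (np.int64(332), np.int64(339)))]
149 [(194, (np.int64(331), np.int64(338))), (197, (np.int64(329), np.int64(338))), (200, (np.int64(330), np.int64(339))), (203, (np.int64(334), np.int64(339))), (206, (np.int64(333), np.int64(340))), (209, (np.int64(332), np.int64(340))), (212, (np.int64(334), np.int64(340)))]
[[142, 143, 146], [52, 50, 55], [69, 151, 183], [69, 146, 183], [67, 139, 177], [66, 136, 178], [70, 145, 180], [68, 141, 181], [69, 141, 182], [71, 146, 184], [67, 144, 184], [65, 152, 187], [160, 163, 171], [110, 114, 124], [70, 84, 103], [94, 116, 144], [73, 103, 142], [60, 100, 155], [71, 114, 158], [77, 120, 164], [40, 62, 96], [38, 58, 90]]
[[55, 59, 61], [30, 30, 31], [28, 48, 62], [39, 73, 99], [41, 78, 103], [40, 74, 98], [39, 72, 98], [41, 77, 103], [39, 73, 97], [40, 74, 99], [41, 76, 101], [41, 78, 102], [26, 44, 56], [50, 70, 99], [49, 68, 97], [51, 70, 99], [50, 71, 98], [49, 69, 98], [49, 69, 99], [49, 68, 97], [48, 69, 98], [42, 63, 96]]
```

```bash
python3 -m pendant '[[0.003,-0.004,0.01,0.003,0,-0.001,1]]';python3 -m pendant '[[0.009,-0.006,0.012,0.0015,0.0005,-0.001,1]]'; python3 -m pendant '[[0.012,-0.007,0.014,0.001,0.0012,-0.0005,1]]'; python3 - <<'E'
from h import *
for i in range(4):
    o=bot.get_obs();print(o['time'],o['ee_pos'].round(4),o['wrist_force'].round(1),o['torque'].round(2),o['tcp_rot'].round(2)); a=bot.camera('top')
E
```

```text
time: 12.35
ee_pos: [0.598, -0.0874, 0.0706]
tcp_rot: [-180.0, -0.1, 7.9]
wrist_force: [-17.5, 0.1, 27.5]
opening: 0.0316
time: 12.45
ee_pos: [0.5981, -0.0873, 0.0706]
tcp_rot: [-179.9, 0.0, 8.0]
wrist_force: [-30.1, -10.4, 33.1]
opening: 0.0317
time: 12.55
ee_pos: [0.5981, -0.0873, 0.0706]
tcp_rot: [-179.9, 0.0, 8.0]
wrist_force: [-32.2, -11.8, 35.0]
opening: 0.032
12.55 [ 0.5981 -0.0873  0.0706] [-32.2 -11.8  35. ] [-2.37  6.71 -0.08] [-1.7994e+02  2.0000e-02  7.9700e+00]
12.6 [ 0.5981 -0.0873  0.0706] [-28.4 -10.1  29.5] [-2.17  5.89 -0.14] [-1.7995e+02  2.0000e-02  7.9600e+00]
12.65 [ 0.5981 -0.0873  0.0706] [-27.1  -9.4  29.4] [-2.11  5.96 -0.09] [-1.7995e+02  2.0000e-02  7.9700e+00]
12.7 [ 0.5981 -0.0873  0.0706] [-28.3  -9.5  29.4] [-2.12  5.92 -0.15] [-1.7995e+02  1.0000e-02  7.9700e+00]
```

```bash
python3 - <<'E'
from h import *
a=bot.camera('scene')[:,:,::-1]; b=bot.camera('top')[:,:,::-1]
cv2.imwrite('pics/fin.png',a); cv2.imwrite('pics/fint.png',b)
def e(n,p1,p2):pass
print(bot.get_obs()['wrist_force'].round(1))
E
```

```text
[-28.4 -10.2  29.3]
```

View pics/fin.png

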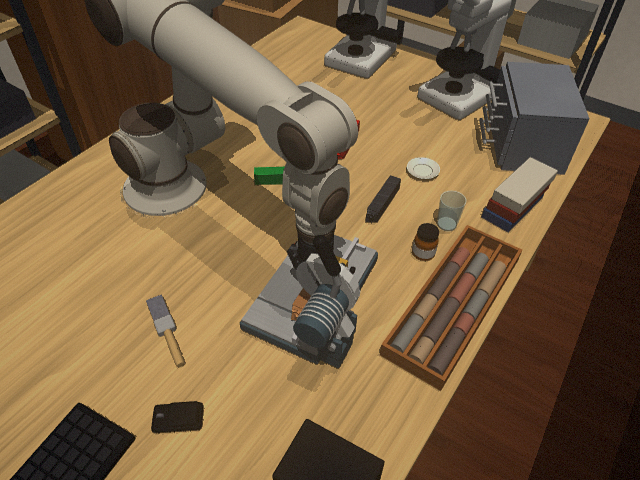

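View pics/fint.png

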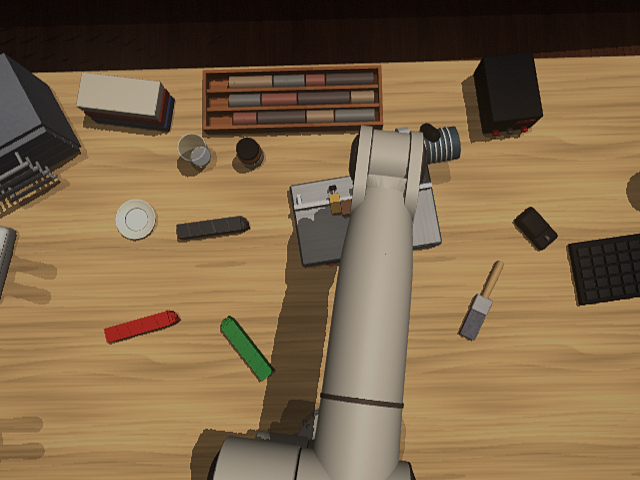

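The final views show the stone on the saw table. Its square end is against the brass stop, at (345,203) in the top view, and its broken end is beneath the disc, at (300,305) in the scene view. Everything else sits at its original pixels and the push is steady, so I'm handing in.

```bash
python3 -c "
from workcell import bot
print(bot.job_done()); print(bot.get_obs()['time'])"
```

```text
the job is handed in; nothing more can be done
None
the job is handed in; nothing more can be done
```

I laid the sandstone flat on the saw table, same way up. It lies along the fence with its square end on the brass stop and its broken end under the disc. I handed the job in at about 12.8 s with the arm still gripping and pushing.

- **Push:** the last readings were steady at about 29 N into the fence, 29 N down and 6 N towards the stop. The tool was level to within 0.1°.
- **Stop and bench:** the brass stop's pixels are unchanged from the start. In the final pictures the other bench items I could see had not moved.
- **Not seen directly:** the arm hides the fence contact. I judged it flush from the near-zero twisting moment at the wrist, and from the tool's yaw of 8.0° against 8.1–8.5° measured for the table and fence in the pictures.
- **Corrected on the way:** early pushes tipped the tool by up to 0.8°, and re-seating against the stop raised the tool by 0.7 mm. I corrected both before the final push.
- **Disagreement:** the two cameras differed by 3–6 mm on the saw's position, so I set the final position by contact.

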